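# Clamp the jar in the shaker cradle

## Robot

A 6-joint arm with a two-finger parallel gripper is mounted at the origin on a cart in front of the work surface, level with it; the furniture and walls round the work are solid. World frame = base frame: x ahead of the robot, y to its left, z up, the work surface at z = 0. Lengths are in m, angles in rad, forces in N, time in s.
With the tool pointing down it reaches from about 0.3 to 0.85 m from the base axis. Payload 4.2 kg.
Tool frame: the origin (TCP) lies at the very end of the fingers, on their centre line; the grasp point (between the pads) lies manip.grasp_offset behind it (manip.grasp_offset is the distance from the TCP to the grasp point, in m); z points along the fingers, y is the direction in which the jaws open and shut (so a half turn about z gives the same grasp; the last joint's range is limited). The gripper opens to 91 mm and grips with 3 to 60 N. Pads are 32 mm wide; open, the fingers measure 118 mm over their backs; the gripper's body (76 mm by 178 mm) begins 60 mm behind the grasp point.
Start: joints at [1.155, 0.32, 1.565, -0, 1.257, -0.02], TCP at [0.222, 0.531, 0.214] pointing down, gripper open.
Joint ranges: [-3.11, 3.11], [-0.84, 2.01], [0.21, 2.61], [-1.34, 4.49], [0.05, 2.63], [-2.56, 2.56]. Speed limits (rad/s): [2.57, 2.57, 3.14, 3.14, 3.14, 3.14].

## Interface

Orientations are given as a 3x3 rotation matrix whose columns are the frame's x, y, z axes.
In Python, from workcell import manip gives the robot as it stands.
- The arm moves only by the shell command python3 -m pendant 'ROWS'. ROWS is JSON, a list that holds one entry, the list of rows, each a list of 7 numbers: the shift along the tool's x, y, z in mm, then the turn, a rotation vector about the tool's x, y, z in degrees, then the opening, from -1 (shut) to 1 (fully open). In form: [[[tx, ty, tz, wx, wy, wz, claw], ...]]. A call has 1 to 20 rows; each row is the pose to reach, as a shift and turn from the pose commanded when the call began, along the tool's axes at that moment; what a row does not reach only later rows make up. A row lasts 1/8 s, in which the tool goes at most 62.5 mm and 10.7 degrees, less where a joint would pass 70% of its speed; a pose out of reach is approached as far as the arm can. A call with a gripper value outside its range is refused whole. The fingers move at their own pace and stop on an object; the grip force is fixed at half the most. Time passes only in rows, so rows that repeat a pose let the fingers close. It gives the time, the measured TCP pose, the force and the opening at its end, in the units of the state.
- manip.get_obs(): the state, without advancing time (a new reading comes with each control period).
- manip.get_image(name): name is "side" or "top" or "wrist"; returns a dict with "img" (420x560x3 uint8, red, green, blue), "fov_y" (degrees; the focal length in pixels is half the picture's height over the tangent of half this angle, whatever the lens; pixels are square), "cx", "cy" (the principal point, pixels), "eye" and "rotation" of the camera in the world. Camera axes: x right, y down, z forward; pixel columns grow to the right and rows downward; lengths in m; the calibration is good to about 2 mm. A picture is of the moment at which its call begins. There is no depth.
- manip.close_job(): hands the job in, once; it reports no verdict.
Trained networks look in a picture, given as the dict that the camera call returned (one of the last four; its "shot" number tells which), for a name from the list of things; names that differ only in an ending like _2 or _b are one class to them, and where a whole thing is asked for, a point or a joint stands for the part that bears it (a point fixed in the world has none). Each returns a list of dicts, best first, with "confidence" (0 to 1); they miss things now and then, are a little off and sometimes report something else, mostly with a low value. They report only what shows in the picture. A call takes as long as a camera call. They do not tell look-alikes from the thing itself.
- manip.masks_of(picture, query): "pixels" (420x560 bool, what is visible of it) and "location" ([column, row] in pixels, amid what is visible of it).
The state is a dict: "clock": time; "qpos": joint angles; "dq": joint speeds; "joint_torque": joint torques, N m; "ee_pos": TCP position; "orientation": TCP orientation; "wrist_force": force on the tool from outside, world axes, zero at the start; "moment": the same for the moment, N m; "grip_width": finger opening in m.
Only numpy, scipy, OpenCV 4.12 (cv2) and the standard library are available. Lean on these libraries where they do the work, as an engineer would, in place of code of your own. Each camera call takes 0.05 s, during which the arm holds its last target. There are 200 camera calls.

## Task

Get the jar ready for shaking: with the outside of a finger, swing the aluminium clamp strap over the jar's lid until it meets its stop post, and only then press the red cam lever fully down so that the strap is clamped on the lid. Nothing is to be gripped or lifted: the jar stays standing in its nest, and the things standing around stay where they are.

Things in the scene. Friction and masses are not known exactly. Their poses are not given: they have to be found in the camera images.
- cradle: Fixed shaker cradle: blue base plate 104 x 178 x 12 mm (x, y, z). Origin: centre of its underside, on the jar nest's axis; z up. Black nest ring, outer radius 42 mm, top at 24 mm. The strap's steel pivot post (radius 10 mm) stands at y = +62 mm; the aluminium stop post (16 x 20 mm, 154 mm high) at x = +19.5, y = -62 mm: its -x face stops the strap, and a pin from it along -x carries the cam lever
- pivot (a point): Point on the strap's vertical hinge axis, at y = +62 mm in the cradle's frame, level with the strap's upper face, 132 mm above the table
- strap (a joint): Strap hinge, rad: 0 = open, 1.7 = across the jar at its stop, pointing along the cradle's -y. Grows counter-clockwise seen from above, so an open strap points to about the cradle's -x. Starts at 0.2 to 0.7. Stays where left; friction 0.04 N m. Bar 20 mm wide, 116 to 132 mm above the table, reaching 132 mm from the pivot. It carries the pad 3 mm over the lid and slides in under the cam
- strap_mid (a point): Point in the middle of the strap's width and thickness, 70 mm from the pivot axis (124 mm above the table)
- pad: Black rubber pad, 28 mm across and 6 mm thick, fixed under the strap 62 mm from the pivot axis; origin at its top centre, on the strap's underside. With the lever down, strap and pad come down up to 4.5 mm and press on the lid
- lever (a joint): Cam lever hinge, rad: 0 = up, handle rising 0.95 rad above level; 1.0 = fully down, handle about level (0.05 rad below). Stays where left; starts at 0 to 0.2. Friction 0.22 N m plus the clamping: some 3 to 5 N at its end. The handle points outward along the cradle's -y
- cam_pin (a point): Lever pivot: on the cam lever's axis (along the cradle's x), 143 mm above the table, at x = 0, y = -62 mm in the cradle's frame
- lever_end (a point): Near the outer end of the lever's red grip, on its centre line, 70 mm from cam_pin (the grip is 18 mm wide, 12 mm thick, 36 mm long, its end 76 mm from the pin, its upper face about 8 mm above this line)
- jar: Clear jar with white contents and black lid, 68 mm across and 95 mm high, standing in the nest on the base plate (12 mm above the table, lid top at 107 mm); origin at the centre of its underside. Loose
- vial: Red-brown vial with cork, 26 mm across, 68 mm high, standing just in front of the cradle, lower than the strap; origin at its foot
- tea_light: Red tea light, 38 mm across, 15 mm high, in front of the cradle; origin at its underside
- snips: Blue side cutters lying on the table, 142 x 52 x 13 mm; origin under their centre
- marker: White and blue marker pen lying on the table, 135 mm long, 17 mm thick; origin under its centre
- tape: Roll of masking tape lying flat, 100 mm across, 25 mm high; origin under its centre
There are look-alikes about, which are no part of the job. What is shaped like the jar but orange is not meant.

How it is judged:
On the way, in this order (a step that is already met when the one before it is completed fails the run):
1. the strap is across the jar against its stop, the lever still up (value of joint strap above 1.63 rad and value of joint lever below 0.5 rad), for 0.2 s.
2. the lever is pressed down (value of joint lever above 0.9 rad), for 0.2 s.
At the end, for the whole second after the job is handed in: The strap lies across the jar against its stop (joint above 1.63 of 1.7), the lever is down (above 0.9 of 1.0), the pad presses on the lid with more than 2 N, and the jar stands at rest and upright in its nest (within 6 mm of its axis) (value of joint strap above 1.63 rad and value of joint lever above 0.9 rad and contact force between pad and jar above 2 N and horizontal distance between jar and cradle below 0.006 m and height (world z) of jar between 0.008 and 0.016 m and angle between jar's own z axis and vertical below 0.06 rad and linear speed of jar below 0.02 m/s); the robot touches nothing.
It fails at once if the lever is pressed down before the strap is across (value of joint lever above 0.5 rad and value of joint strap below 1.55 rad).
It fails at once if the jar is lifted or tipped (height (world z) of jar above 0.022 m or angle between jar's own z axis and vertical above 0.15 rad or distance of jar from where it was at the start of the episode above 0.015 m).
It fails at once if a thing standing around is lifted or pushed away (distance of any of vial, tea_light, snips, marker, tape from where it was at the start of the episode above 0.02 m).
It also fails if it takes over 45 s, if anything falls off the work surface, if the arm or the gripper's body presses on something with over 40 N, if the wrist force passes 120 N, or if a joint passes its speed limit or range.

## Working session

There is one attempt and no reset: what is moved stays moved. The work goes in short steps, Python scripts to look and compute and a shell command to move; the robot and the scene stay as the last step left them, time stands still between calls to the robot, and variables do not carry over. Pictures are saved under pics/ and viewed, on a budget of 10 in all, crops included, one or two more only if the job needs it, and the job is handed in when it is done.

```bash
mkdir -p pics; cat > h.py <<'E'
import numpy as np, cv2
from workcell import manip
def ray(p,uv):
    f=p["img"].shape[0]/2/np.tan(np.radians(p["fov_y"])/2)
    d=np.array([(uv[0]-p["cx"])/f,(uv[1]-p["cy"])/f,1.0]); return np.array(p["eye"]),np.array(p["rotation"])@d
def atz(p,uv,z):
    e,d=ray(p,uv); return e+d*(z-e[2])/d[2]
def proj(p,X):
    f=p["img"].shape[0]/2/np.tan(np.radians(p["fov_y"])/2)
    c=np.array(p["rotation"]).T@(np.array(X)-p["eye"]); return np.array([p["cx"],p["cy"]])+f*c[:2]/c[2]
def tri(p1,u1,p2,u2):
    e1,d1=ray(p1,u1);e2,d2=ray(p2,u2)
    s=np.linalg.lstsq(np.c_[d1,-d2],e2-e1,rcond=None)[0]
    a,b=e1+s[0]*d1,e2+s[1]*d2; return (a+b)/2,np.linalg.norm(a-b)
E
python3 - <<'E'
from h import *
np.set_printoptions(precision=3,suppress=True)
P={n:manip.get_image(n) for n in("top","side")}
cv2.imwrite("pics/a.png",cv2.cvtColor(np.vstack([P[n]["img"] for n in P])[:, :],cv2.COLOR_RGB2BGR)) if 0 else None
for n in P: cv2.imwrite(f"pics/{n}.png",cv2.cvtColor(P[n]["img"],cv2.COLOR_RGB2BGR)); print(n,P[n]["eye"],P[n]["fov_y"])
Z=dict(cradle=.006,strap=.132,lever=.16,jar=.1,pad=.116,vial=.034,tea_light=.015,snips=.006,marker=.009,tape=.02)
for q in Z:
    for n in P:
        for m in manip.masks_of(P[n],q)[:3]:
            print(q,n,round(m["confidence"],2),np.round(m["location"]),m["pixels"].sum(),atz(P[n],m["location"],Z[q])[:2])
o=manip.get_obs();print(o["ee_pos"],o["orientation"],o["grip_width"],manip.grasp_offset)
E
```

```text
top [ 0.33  -0.151  1.069] 49.92602870086969
side [ 0.268 -0.874  0.497] 56.25709543998131
cradle top 0.87 [298. 258.] 2984 [ 0.447 -0.179]
cradle side 0.78 [270. 235.] 2354 [ 0.527 -0.039]
cradle side 0.37 [225. 232.] 287 [0.42  0.007]
strap top 0.62 [284. 260.] 683 [ 0.425 -0.147]
strap side 0.91 [233. 221.] 791 [ 0.406 -0.176]
lever top 0.48 [354. 249.] 248 [ 0.463 -0.286]
lever side 0.54 [276. 222.] 188 [ 0.47  -0.258]
jar top 0.98 [381. 228.] 981 [ 0.524 -0.348]
jar top 0.88 [310. 244.] 879 [ 0.47  -0.198]
jar top 0.67 [384. 277.] 992 [ 0.421 -0.363]
jar side 0.88 [271. 308.] 2463 [ 0.412 -0.417]
jar side 0.65 [265. 252.] 1254 [ 0.45  -0.258]
jar side 0.62 [325. 296.] 2139 [ 0.505 -0.414]
pad side 0.17 [202. 216.] 191 [ 0.352 -0.107]
vial side 0.77 [228. 282.] 376 [ 0.379 -0.245]
tea_light top 0.5 [297. 283.] 213 [ 0.387 -0.183]
tea_light side 0.5 [223. 270.] 56 [ 0.382 -0.173]
tea_light side 0.33 [387. 300.] 1442 [ 0.664 -0.363]
snips top 0.97 [192. 259.] 550 [0.412 0.067]
snips top 0.34 [299. 258.] 3026 [ 0.446 -0.181]
snips top 0.31 [311. 244.] 863 [ 0.483 -0.205]
snips side 0.63 [199. 219.] 212 [0.368 0.101]
marker top 0.6 [218. 258.] 306 [0.423 0.008]
marker side 0.51 [227. 232.] 320 [0.425 0.005]
tape top 0.95 [389. 163.] 721 [ 0.704 -0.369]
tape side 0.78 [389. 301.] 1303 [ 0.663 -0.372]
[0.222 0.531 0.214] [[-0.923  0.386  0.   ]
 [ 0.386  0.923  0.   ]
 [-0.     0.    -1.   ]] 0.09119189188492226 0.0188
```

View pics/top.png

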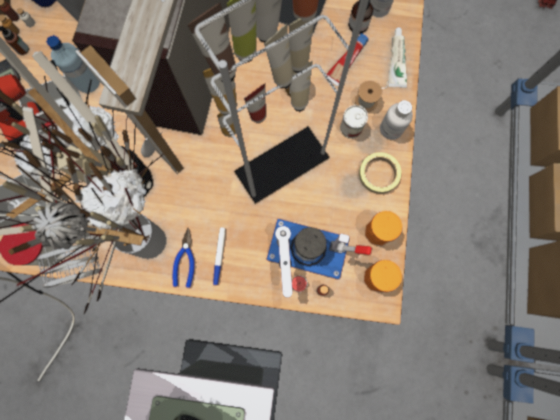

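View pics/side.png

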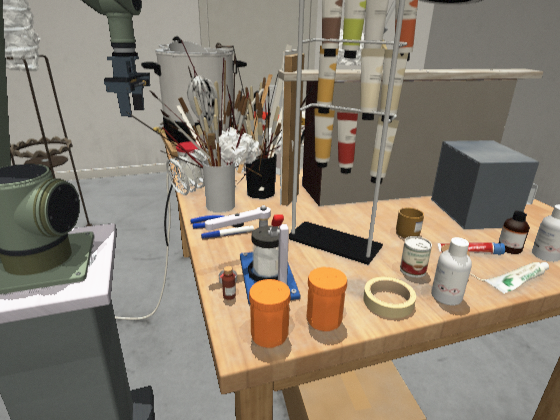

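```bash
python3 - <<'E'
from h import *
np.set_printoptions(precision=4,suppress=True)
p=manip.get_image("top");im=p["img"];hsv=cv2.cvtColor(im,cv2.COLOR_RGB2HSV)
b=((abs(hsv[...,0].astype(int)-108)<14)&(hsv[...,1]>130)).astype(np.uint8);b[:, :262]=0;b[:,356:]=0;b[:210]=0;b[290:]=0
b=cv2.morphologyEx(b,cv2.MORPH_OPEN,np.ones((2,2)))
pts=np.argwhere(b)[:,::-1]
W=np.array([atz(p,u,.012)[:2] for u in pts])
r=cv2.minAreaRect((W*1000).astype(np.float32));print(r)
bx=cv2.boxPoints(r)/1000;print(bx)
m=manip.masks_of(p,"strap")[0]
s=np.array([atz(p,u,.132)[:2] for u in np.argwhere(m["pixels"])[:,::-1]]);rs=cv2.minAreaRect((s*1000).astype(np.float32));print("strap",rs)
c=im[200:310,250:410].copy();c=cv2.resize(c,None,fx=5,fy=5,interpolation=cv2.INTER_CUBIC)
for i in bx:
    u=(proj(p,[*i,.012])-[250,200]+.5)*5;cv2.circle(c,tuple(int(v) for v in u),3,(255,255,0),-1)
for i in cv2.boxPoints(rs)/1000:
    u=(proj(p,[*i,.132])-[250,200]+.5)*5;cv2.circle(c,tuple(int(v) for v in u),3,(255,0,255),-1)
cv2.imwrite("pics/c.png",cv2.cvtColor(c,cv2.COLOR_RGB2BGR))
E
```

```text
((470.29107666015625, -201.409912109375), (171.3832550048828, 97.74037170410156), 82.27025604248047)
[[ 0.4103 -0.2797]
 [ 0.5072 -0.2929]
 [ 0.5302 -0.1231]
 [ 0.4334 -0.1099]]
strap ((423.08343505859375, -146.3507080078125), (147.4434814453125, 31.880435943603516), 9.212348937988281)
```

View pics/c.png

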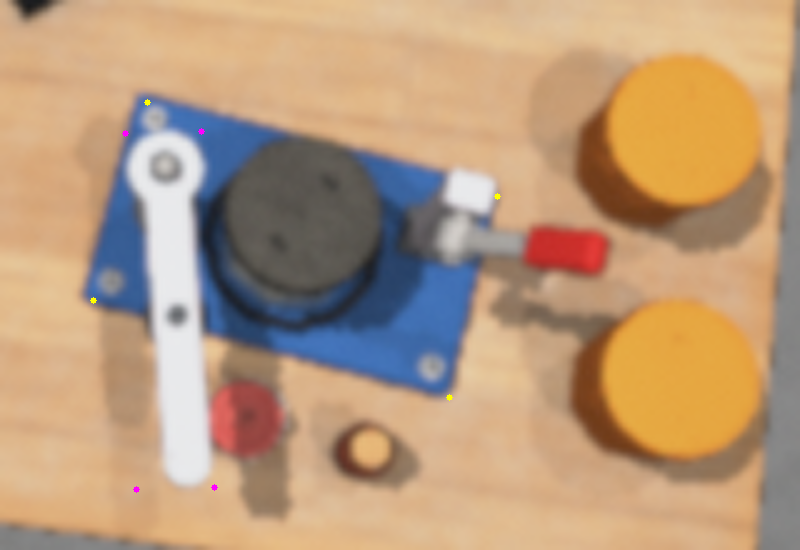

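```bash
python3 - <<'E'
from h import *
np.set_printoptions(precision=3,suppress=True)
p=manip.get_image("top");s=manip.get_image("side")
C=lambda u:(250+u[0]/5-.4,200+u[1]/5-.4)
pv=atz(p,C((166,165)),.135);tip=atz(p,C((188,478)),.132);post=atz(p,C((470,192)),.154)
print("pivot",pv,"tip",tip,"post",post)
for y in(82.27-90+90,):
    a=np.radians(82.27);ey=np.array([np.cos(a),np.sin(a)]);ex=np.array([ey[1],-ey[0]])
    print("ey",ey,"ex",ex,"c from pivot",pv[:2]-.062*ey,"post local",[(post[:2]-pv[:2])@ex,(post[:2]-pv[:2])@ey+.062])
d=tip[:2]-pv[:2];print("strap local ang",d@ex,d@ey,np.hypot(*d))
lv=[atz(p,C((455,240)),.143),atz(p,C((600,252)),.2)];print("lever",lv)
print("side tri pivot:",tri(p,C((166,165)),s,(264,211)))
print("orange",atz(p,C((685,130)),.11),atz(p,C((680,378)),.11))
print("rods",atz(p,(250,195),0.01),atz(p,(327,155),.01))
print("rod top",tri(p,(228,68),s,(301,50)))
print("pot",atz(p,(140,250),0));
for u in((70,310),(45,350),(110,270),(180,170)): print(u,[atz(p,u,z)[:2] for z in(0,.2,.35)])
for q in[(.222,.531,.214),(.222,.531,.3),(.25,.2,.25),(.32,0,.25),(.42,-.1,.25)]: print(q,proj(p,q),proj(s,q))
E
```

```text
pivot [ 0.481 -0.138  0.135] tip [ 0.355 -0.163  0.132] post [ 0.483 -0.263  0.154]
ey [0.135 0.991] ex [ 0.991 -0.135] c from pivot [ 0.473 -0.199] post local [np.float64(0.01880392079285202), np.float64(-0.06159820158598131)]
strap local ang -0.12191524474364686 -0.04224971940223662 0.12902854602943895
lever [array([ 0.465, -0.26 ,  0.143]), array([ 0.459, -0.309,  0.2  ])]
side tri pivot: (array([ 0.483, -0.137,  0.126]), np.float64(0.0006951088228084968))
orange [ 0.53  -0.357  0.11 ] [ 0.424 -0.363  0.11 ]
rods [ 0.583 -0.045  0.01 ] [ 0.708 -0.219  0.01 ]
rod top (array([ 0.63 , -0.022,  0.455]), np.float64(0.0649065839192272))
pot [0.418 0.196 0.   ]
(70, 310) [array([0.259, 0.33 ]), array([0.273, 0.24 ]), array([0.282, 0.172])]
(45, 350) [array([0.165, 0.366]), array([0.196, 0.269]), array([0.219, 0.197])]
(110, 270) [array([0.362, 0.257]), array([0.356, 0.181]), array([0.351, 0.123])]
(180, 170) [array([0.626, 0.137]), array([0.57 , 0.083]), array([0.529, 0.042])]
(0.222, 0.531, 0.214) [-93.671 316.714] [132.743 112.394]
(0.222, 0.531, 0.3) [-135.536  317.799] [128.968  85.579]
(0.25, 0.2, 0.25) [ 76.176 326.206] [141.424 123.998]
(0.32, 0, 0.25) [194.881 301.126] [175.997 143.055]
(0.42, -0.1, 0.25) [258.384 252.835] [230.034 152.816]
```

```bash
python3 - <<'E'
from h import *
p=manip.get_image("top");s=manip.get_image("side")
a=cv2.resize(s["img"][30:230,100:300],None,fx=2.9,fy=2.9,interpolation=3)[:580,:400*2]
b=cv2.resize(p["img"][60:390,0:200],None,fx=1.1,fy=1.75,interpolation=3)[:580]
a=a[:577];b=b[:577]
cv2.imwrite("pics/d.png",cv2.cvtColor(np.hstack([a[:577],b])[:, :800],cv2.COLOR_RGB2BGR))
for z in(.2,.3,.35,.4,.45,.5,.6): print(z,proj(s,(.3,.2,z)),proj(s,(.42,.2,z)))
E
```

```text
0.2 [163.55935722 141.53533658] [208.48665504 138.582306  ]
0.3 [159.34712204 103.58170169] [206.25674966 101.80079965]
0.35 [157.10424477  83.37263418] [205.07191607  82.2573856 ]
0.4 [154.76212602  62.26936815] [203.83651893  61.87994357]
0.45 [152.31403003  40.21121195] [202.54725093  40.61392046]
0.5 [149.75259732  17.13185439] [201.20050987  18.39989946]
0.6 [144.25671138 -32.38789919] [198.31851911 -29.13752617]
```

View pics/d.png

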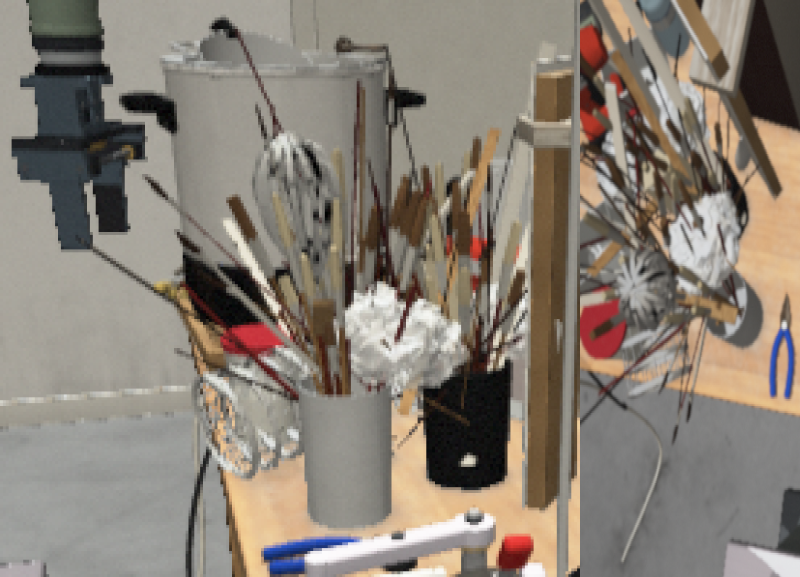

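```bash
python3 -m pendant '[[[0,0,-60,0,0,0,-1],[0,0,-120,0,0,0,-1],[0,0,-180,0,0,0,-1],[0,-40,-240,0,0,0,-1],[0,-90,-290,0,0,0,-1],[0,-150,-300,0,0,0,-1],[0,-150,-300,0,0,0,-1]]]'
```

```text
clock: 2.28
ee_pos: [0.1627, 0.3896, 0.5173]
orientation: [[-0.923, 0.386, 0.003], [0.386, 0.923, 0.006], [-0.0, 0.007, -1.0]]
wrist_force: [0.2, 0.3, 0.1]
grip_width: 0.0238
```

```bash
python3 -m pendant '[[[-50,-22,0,0,0,8,-1],[-100,-45,0,0,0,16,-1],[-150,-68,0,0,0,24,-1],[-200,-90,0,0,0,32,-1],[-237,-107,0,0,0,40,-1],[-265,-155,0,0,0,47,-1],[-295,-205,0,0,0,54,-1],[-325,-250,0,0,0,61,-1],[-355,-295,0,0,0,68,-1],[-382,-339,0,0,0,75,-1],[-382,-339,0,0,0,75,-1],[-382,-339,0,0,0,75,-1]]]'
```

```text
clock: 3.78
ee_pos: [0.386, -0.0677, 0.5133]
orientation: [[0.133, 0.991, -0.001], [0.991, -0.133, 0.001], [0.001, -0.001, -1.0]]
wrist_force: [-0.1, 0.1, -0.8]
grip_width: 0.0007
```

```bash
python3 -m pendant '[[[-33,24,60,0,0,0,-1],[-33,24,120,0,0,0,-1],[-33,24,180,0,0,0,-1],[-33,24,240,0,0,0,-1],[-33,24,300,0,0,0,-1],[-33,24,350,0,0,0,-1],[-33,24,350,0,0,0,-1]]]'
python3 - <<'E'
from h import *
s=manip.get_image("side");t=manip.get_image("top")
a=cv2.resize(s["img"][120:320,150:350],None,fx=2,fy=2,interpolation=3)
b=cv2.resize(t["img"][180:320,220:420],None,fx=2,fy=2*200/140,interpolation=3)
cv2.imwrite("pics/e.png",cv2.cvtColor(np.hstack([a,b]),cv2.COLOR_RGB2BGR))
E
```

```text
clock: 4.65
ee_pos: [0.4025, -0.1016, 0.1614]
orientation: [[0.13, 0.991, -0.008], [0.991, -0.13, 0.003], [0.002, -0.008, -1.0]]
wrist_force: [1.2, 0.9, -0.2]
grip_width: 0.0007
```

View pics/e.png

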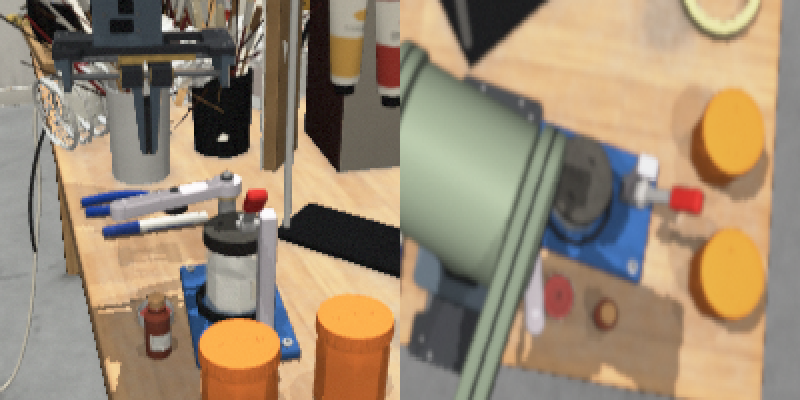

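```bash
python3 -m pendant '[[[0,0,30,0,0,0,-1],[0,0,50,0,0,0,-1],[0,0,50,0,0,0,-1],[-19,-7,50,0,0,0,-1],[-26,-7,50,0,0,0,-1],[-37,-6,50,0,0,0,-1],[-48,-4,50,0,0,0,-1],[-59,0,50,0,0,0,-1],[-70,5,50,0,0,0,-1],[-80,12,50,0,0,0,-1],[-90,21,50,0,0,0,-1],[-97,31,50,0,0,0,-1],[-97,31,50,0,0,0,-1]]]'
python3 - <<'E'
from h import *
s=manip.get_image("side");t=manip.get_image("top")
a=cv2.resize(s["img"][120:320,150:350],None,fx=2,fy=2,interpolation=3)
b=cv2.resize(t["img"][180:320,220:420],None,fx=2,fy=2*200/140,interpolation=3)
cv2.imwrite("pics/f.png",cv2.cvtColor(np.hstack([a,b]),cv2.COLOR_RGB2BGR))
E
```

```text
clock: 6.38
ee_pos: [0.4238, -0.2049, 0.1139]
orientation: [[0.134, 0.991, 0.001], [0.991, -0.134, -0.0], [-0.0, 0.001, -1.0]]
wrist_force: [-0.1, 0.5, 0.5]
grip_width: 0.0004
```

View pics/f.png

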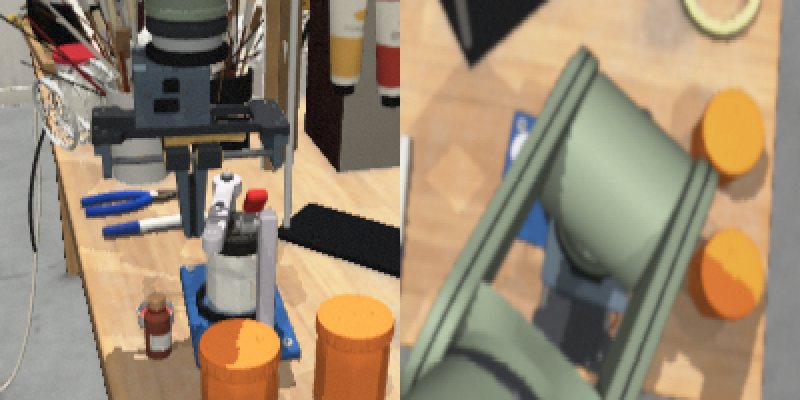

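```bash
python3 -m pendant '[[[-4,8,0,0,0,0,-1],[-8,15,0,0,0,0,-1],[-10,20,0,0,0,0,-1],[-10,24,0,0,0,0,-1],[-10,26,0,0,0,0,-1],[-10,26,0,0,0,0,-1]]]'
```

```text
clock: 7.22
ee_pos: [0.4473, -0.2174, 0.1139]
orientation: [[0.134, 0.991, 0.0], [0.991, -0.134, 0.0], [0.0, 0.0, -1.0]]
wrist_force: [-1.0, -0.0, -0.7]
grip_width: 0.0007
```

```bash
python3 -m pendant '[[[0,2,0,0,0,0,-1],[0,3,0,0,0,0,-1],[0,3,0,0,0,0,-1]]]'; python3 -m pendant '[[[0,2,0,0,0,0,-1],[0,3,0,0,0,0,-1],[0,3,0,0,0,0,-1]]]'
```

```text
clock: 7.6
ee_pos: [0.4494, -0.2178, 0.1137]
orientation: [[0.133, 0.991, -0.002], [0.991, -0.133, 0.0], [0.0, -0.002, -1.0]]
wrist_force: [-4.2, -0.7, 0.2]
grip_width: 0.0005
clock: 7.98
ee_pos: [0.4505, -0.2181, 0.1134]
orientation: [[0.133, 0.991, -0.006], [0.991, -0.133, 0.001], [-0.0, -0.006, -1.0]]
wrist_force: [-7.3, -0.9, 2.8]
grip_width: 0.0006
```

```bash
python3 -m pendant '[[[0,-12,0,0,0,0,-1],[0,-25,0,0,0,0,-1],[0,-25,-60,0,0,0,-1],[0,-25,-120,0,0,0,-1],[0,-25,-140,0,0,0,-1],[-30,-10,-140,0,0,0,-1],[-60,5,-140,0,0,0,-1],[-83,17,-140,0,0,0,-1],[-83,17,-140,0,0,0,-1]]]'
python3 - <<'E'
from h import *
s=manip.get_image("side");t=manip.get_image("top")
a=cv2.resize(s["img"][150:320,180:350],None,fx=2.8,fy=2.8,interpolation=3)
b=cv2.resize(t["img"][180:320,260:360],None,fx=3,fy=3.4,interpolation=3)[:476]
cv2.imwrite("pics/g.png",cv2.cvtColor(np.hstack([a,b]),cv2.COLOR_RGB2BGR))
R=np.c_[[.991,-.135],[.135,.991]]
print(R.T@(np.array(manip.get_obs()["ee_pos"])[:2]-[.473,-.199]))
E
```

```text
clock: 9.1
ee_pos: [0.4591, -0.3038, 0.2536]
orientation: [[0.135, 0.991, 0.001], [0.991, -0.135, 0.0], [0.0, 0.001, -1.0]]
wrist_force: [-0.8, 0.1, -0.4]
grip_width: 0.0006
[-0.00046333 -0.10421665]
```

View pics/g.png

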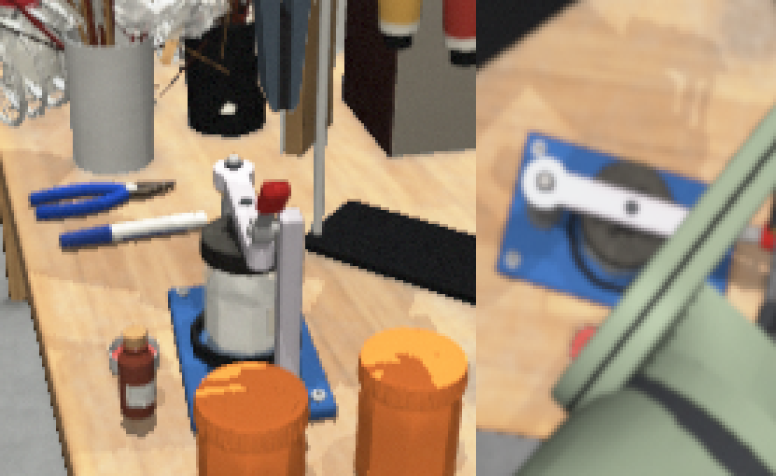

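```bash
python3 - <<'E'
from h import *
t=manip.get_image("top")
C=lambda u:(260+(u[0]-476)/3-.35,180+u[1]/3.4-.35)
R=np.c_[[.991,-.135],[.135,.991]]
a=atz(t,C((545,180)),.135);b=atz(t,C((632,207)),.132)
d=R.T@(b-a)[:2];print(d,"strap",1.7+np.arctan2(d[0],-d[1]))
E
python3 -m pendant '[[[0,0,30,0,0,0,-1],[-2,0,45,0,0,0,-1],[-6,0,58,0,0,0,-1],[-10,0,70,0,0,0,-1],[-14,0,80,0,0,0,-1],[-17,0,88,0,0,0,-1],[-19,0,95,0,0,0,-1],[-19,0,95,0,0,0,-1]]]'
```

```text
[ 0.00019262 -0.0628401 ] strap 1.7030652955298793
clock: 10.25
ee_pos: [0.4562, -0.3211, 0.1583]
orientation: [[0.134, 0.991, -0.001], [0.991, -0.134, 0.002], [0.001, -0.001, -1.0]]
wrist_force: [-0.1, -0.2, 1.4]
grip_width: 0.0003
```

```bash
python3 -m pendant '[[[0,0,4,0,0,0,-1],[0,0,8,0,0,0,-1],[0,0,10,0,0,0,-1],[0,0,10,0,0,0,-1]]]';python3 -m pendant '[[[0,0,2,0,0,0,-1],[0,0,4,0,0,0,-1],[0,0,4,0,0,0,-1]]]'
```

```text
clock: 10.75
ee_pos: [0.4563, -0.3216, 0.1489]
orientation: [[0.134, 0.991, -0.0], [0.991, -0.134, 0.0], [0.0, -0.0, -1.0]]
wrist_force: [0.0, -2.3, 3.0]
grip_width: 0.0003
clock: 11.12
ee_pos: [0.4564, -0.3218, 0.1482]
orientation: [[0.133, 0.991, 0.002], [0.991, -0.133, -0.001], [-0.001, 0.002, -1.0]]
wrist_force: [-5.3, -0.9, 20.4]
grip_width: 0.0006
```

```bash
python3 -m pendant '[[[0,0,4,0,0,0,-1],[0,0,4,0,0,0,-1],[0,0,-20,0,0,0,-1],[0,0,-80,0,0,0,-1],[0,0,-140,0,0,0,-1],[0,-40,-190,0,0,0,-1],[0,-80,-190,0,0,0,-1],[0,-80,-190,0,0,0,-1]]]'
python3 - <<'E'
from h import *
s=manip.get_image("side")
a=cv2.resize(s["img"][180:320,190:330],None,fx=4.2,fy=4.2,interpolation=3)
for y,z in((-.062,.143),(-.132,.14)):
    X=[.473+.135*y,-.199+.991*y,z];print(proj(s,X));u=(proj(s,X)-[190,180]+.5)*4.2;cv2.circle(a,tuple(int(v) for v in u),3,(255,255,0),-1)
cv2.imwrite("pics/i.png",cv2.cvtColor(a,cv2.COLOR_RGB2BGR))
E
```

```text
clock: 12.12
ee_pos: [0.3753, -0.3094, 0.3352]
orientation: [[0.135, 0.991, 0.0], [0.991, -0.135, 0.002], [0.002, -0.0, -1.0]]
wrist_force: [1.3, 0.2, 0.1]
grip_width: 0.0008
[273.32444811 231.34192738]
[280.15644741 252.38649757]
```

View pics/i.png

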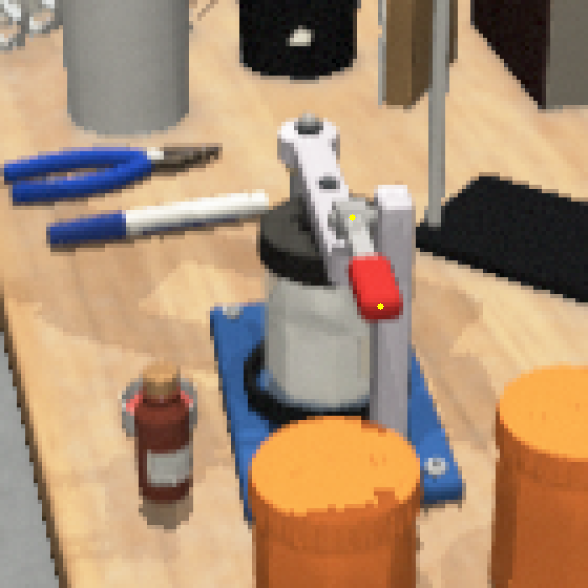

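The lever lies level: the predicted points for "down" fall on the pin (352,217) and on the outer end of the red grip (380,306). The strap is across the lid, the jar is upright and its neighbours have not moved.

```bash
python3 -c "
from workcell import manip
print(manip.close_job())"
```

```text
the job is handed in; nothing more can be done
None
```

The strap is across the jar at its stop, the lever is pressed fully down, and the job is handed in. It took about 12 s of the 45 s allowed; no verdict was reported.

**What I did:** I carried the closed gripper high over the brushes and lowered it on the open side of the strap. With the outside of the fingers I then swung the strap round to its stop post. After backing off and rising clear, I pressed the cam lever down from above and retreated.

**What the last checks showed:**
- **Strap:** it read about 1.70 rad from the top picture, measured before the lever was pressed. At the stop the side force rose to about 7 N.
- **Lever:** the press met a hard stop at about 20 N with the fingertip 148 mm up, where the handle should be when fully down. In the last side picture the pin and grip end sit at the predicted "down" positions.
- **Jar and surroundings:** in that picture the jar stands upright in its nest. The vial, tea light, snips and marker look unmoved; the tape was outside that crop. The arm was clear of everything.

No check failed or disagreed. I could not measure the pad's force on the lid directly; I inferred it from the lever being fully down.

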